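Hold the reset key turned on the coffee machine's key-switch box

TASK

The key-switch box on the coffee counter has two spring-return locks; reset the one whose lamp is red: take the service key from its wooden dock, push it fully home in that lock, wiggling it past the sticky pins, and only then turn it clockwise a quarter turn to its stop. It springs back if released, so finish while still gripping the key and holding it turned, fully home. Leave the other lock and everything else on the counter undisturbed.

Things in the scene. Friction and masses are not known exactly. Their poses are not given: they have to be found in the camera images.
- key: service key standing upright in its dock, blade down. Origin at the blade's tip, z up the key, x along its width, y across its thickness; the same after half a turn about z. Steel blade 14 x 6 mm, 30 long, thinned to a wedge over its last 7 mm; shoulder 20 x 10 mm from z = 30 to 37; yellow bow to grip, 42 wide (x), 12 thick (y), from z = 37 to 77 (a black dot near its top). 60 g
- key_dock: fixed wooden block 60 x 60 x 42 mm with a slot in its top in which the key stands to its shoulder, with about 1 mm of play each side; origin under its centre, x along the slot. Key tip 12 mm above the counter
- switch_box: fixed dark steel box 150 (x) x 250 (y) x 70 mm, origin under its centre. Two locks in its top at x = -20, y = +65 (left) and -65 mm (right), turning axes upright; at rest both keyways run along the box's y. A lamp 65 mm behind (+x of) each lock
- mouth_left (a point): centre of the left lock's keyway mouth, in the brass face that turns, flush with the box top 70 mm above the counter (steel bezel ring round it, 52 mm over all, 2.5 mm higher). z up, x along the keyway's long side; turns with the lock. Keyway 15.5 x 7.5 mm, mouth chamfered 2.5 mm; the key's shoulder stops on the brass with the blade 30 mm deep
- lock_left (a joint): angle of the left lock: 0 at rest, growing clockwise seen from above to its stop at 1.571 (a quarter turn). A spring turns it back, about 0.13 N m at the stop. In the keyway two sprung sticky pins, 12 and 20 mm down, one on either flat side, must be pushed aside: about 10 to 20 N downward, in short pushes with a slight wiggle. The key has about 0.1 rad of play in it
- mouth_right (a point): centre of the right lock's keyway mouth, in the brass face that turns, flush with the box top 70 mm above the counter (steel bezel ring round it, 52 mm over all, 2.5 mm higher). z up, x along the keyway's long side; turns with the lock. Keyway 15.5 x 7.5 mm, mouth chamfered 2.5 mm; the key's shoulder stops on the brass with the blade 30 mm deep
- lock_right (a joint): angle of the right lock: 0 at rest, growing clockwise seen from above to its stop at 1.571 (a quarter turn). A spring turns it back, about 0.13 N m at the stop. In the keyway two sprung sticky pins, 12 and 20 mm down, one on either flat side, must be pushed aside: about 10 to 20 N downward, in short pushes with a slight wiggle. The key has about 0.1 rad of play in it
- lamp_red: red pilot lamp, 30 mm wide, 14 tall, fixed on the box behind one of the locks (65 mm from its centre; the other lock is 145 mm away); which lock it stands behind varies. Origin under its centre
- lamp_green: green pilot lamp, 30 mm wide, 14 tall, fixed on the box behind one of the locks (65 mm from its centre; the other lock is 145 mm away); which lock it stands behind varies. Origin under its centre
- milk_pitcher: stainless milk jug, 88 mm wide, 110 tall; loose bystander; origin centre of underside
- small_pitcher: small stainless milk jug, 68 mm wide, 75 tall; loose bystander; origin centre of underside
- espresso_cup: white handled cup, 64 mm wide, 60 tall; loose bystander; origin centre of underside
- tamper: dark steel coffee tamper standing on its 58 mm base, 86 tall; loose bystander; origin centre of underside
- syrup: amber bottle, 72 mm wide, 230 tall; loose bystander; origin centre of underside
- sugar_jar: clear jar with steel cap, 80 mm wide, 110 tall; loose bystander; origin centre of underside
- scale: black flat coffee scale, 130 x 110 x 23 mm; loose bystander; origin centre of underside
Not all that is in view belongs to the job. Leave any purple or white look-alike of the key alone.

How it is judged:
On the way, in this order (a step that is already met when the one before it is completed fails the run):
1. the key is drawn out of its dock, held in the fingers (contact force between the fingers and key above 2 N and z of key in the frame of key_dock above 0.046 m), for 0.1 s.
2. the key is fully home (26 of 30 mm or deeper) in the lock with the red lamp, which is not yet turned (((horizontal distance between lamp_red and mouth_left below 0.09 m and value of joint lock_left below 0.3 rad and z of key in the frame of mouth_left between -0.034 and -0.026 m and horizontal distance between key and mouth_left below 0.005 m and angle between the z axis of key and the z axis of mouth_left, either way round below 0.12 rad) or (horizontal distance between lamp_red and mouth_right below 0.09 m and value of joint lock_right below 0.3 rad and z of key in the frame of mouth_right between -0.034 and -0.026 m and horizontal distance between key and mouth_right below 0.005 m and angle between the z axis of key and the z axis of mouth_right, either way round below 0.12 rad))), for 0.2 s.
At the end, for the whole second after the job is handed in: The fingers hold the key, which sits at least 26 of its 30 mm deep, upright within 0.12 rad and centred within 5 mm in the lock with the red lamp; that lock is held at 1.25 rad or more of its 1.571 rad quarter turn; the other lock is below 0.2 rad (contact force between the fingers and key above 2 N and ((horizontal distance between lamp_red and mouth_left below 0.09 m and value of joint lock_left above 1.25 rad and value of joint lock_right below 0.2 rad and z of key in the frame of mouth_left between -0.034 and -0.026 m and horizontal distance between key and mouth_left below 0.005 m and angle between the z axis of key and the z axis of mouth_left, either way round below 0.12 rad) or (horizontal distance between lamp_red and mouth_right below 0.09 m and value of joint lock_right above 1.25 rad and value of joint lock_left below 0.2 rad and z of key in the frame of mouth_right between -0.034 and -0.026 m and horizontal distance between key and mouth_right below 0.005 m and angle between the z axis of key and the z axis of mouth_right, either way round below 0.12 rad))); the arm keeps its last pose, push and grip.
It fails at once if the lock with the green lamp is turned ((horizontal distance between lamp_red and mouth_left below 0.09 m and value of joint lock_right above 0.3 rad) or (horizontal distance between lamp_red and mouth_right below 0.09 m and value of joint lock_left above 0.3 rad)).
It fails at once if a lock is turned while the key is not home in it ((value of joint lock_left above 0.5 rad and not (z of key in the frame of mouth_left between -0.034 and -0.023 m and horizontal distance between key and mouth_left below 0.005 m and angle between the z axis of key and the z axis of mouth_left, either way round below 0.12 rad)) or (value of joint lock_right above 0.5 rad and not (z of key in the frame of mouth_right between -0.034 and -0.023 m and horizontal distance between key and mouth_right below 0.005 m and angle between the z axis of key and the z axis of mouth_right, either way round below 0.12 rad))).
It fails at once if a bystander is knocked over or shifted by more than 30 mm (distance of any of milk_pitcher, small_pitcher, espresso_cup, tamper, syrup, sugar_jar, scale from where it was at the start of the episode above 0.03 m or angle between any of milk_pitcher, small_pitcher, espresso_cup, tamper, syrup, sugar_jar, scale's own z axis and vertical above 0.5 rad).
It also fails if it takes over 58 s, if anything falls off the work surface, if the arm or the gripper's body presses on something with over 40 N, if the wrist force passes 120 N, or if a joint passes its speed limit or range.

ROBOT

A 6-joint arm with a two-finger parallel gripper is mounted at the origin on the work surface. World frame = base frame: x ahead of the robot, y to its left, z up, the work surface at z = 0. Lengths are in m, angles in rad, forces in N, time in s.
With the tool pointing down it reaches from about 0.35 to 0.85 m from the base axis. Payload 8.1 kg.
Tool frame: the origin (TCP) lies midway between the tips of the shut fingers; the grasp point (between the pads) lies 19 mm behind it; z points along the fingers, y is the line along which they close (so a half turn about z gives the same grasp; the last joint's range is limited). The gripper opens to 85 mm and grips with 20 to 120 N. Pads are 22 mm wide; open, the fingers measure 114 mm over their backs; the gripper's body (76 mm by 85 mm) begins 54 mm behind the grasp point. The pads swing forward as they close: fully open they stand 13 mm farther back than shut.
Start: joints at [-0.085, 0.13, 1.488, -0, 1.523, -0.085], TCP at [0.6, 0, 0.231] pointing down, gripper open.
Joint ranges: [-2.96, 2.96], [-0.89, 2.26], [0.02, 2.5], [-1.34, 4.48], [0, 2.73], [-2.66, 2.66]. Speed limits (rad/s): [2.39, 2.39, 2.79, 3.14, 3.14, 3.14].

INTERFACE

Orientations are given as a unit quaternion [x, y, z, w].
In Python, from plant import bot, eyes gives the robot as it stands.
- The arm moves only by the tool apply_moves, never from a script. Its argument "commands" is a list of rows, each a list of 3 entries, a list of its own where there are three numbers: the shift along the tool's x, y, z in cm, then the turn, a rotation vector about the tool's x, y, z in rad, then the closure in counts, from 0 (fully open) to 255 (shut). In form: [[[tx, ty, tz], [ax, ay, az], claw], ...]. A call has 1 to 10 rows; each row shifts and turns the commanded pose from where the row before left it, along the tool's axes as they then stand; what a row does not reach is not made up. A row lasts 1/12 s, in which the tool goes at most 41.7 mm and 7.16 degrees, less where a joint would pass 70% of its speed; a pose out of reach is approached as far as the arm can. A call is refused whole if a number of a shift passes 4.17 or a number of a turn 0.125, either way. A call with a gripper value outside its range is refused whole. The fingers move at their own pace and stop on an object; the grip force is fixed at half the most. Time passes only in rows, so rows that do not move let the fingers close. It gives the time, the measured TCP pose, the force, the opening and the grip force at its end, in the units of the state.
- bot.read_state(): the state, without advancing time (a new reading comes with each control period).
- eyes.grab_frame(name): name is "scene" or "side" or "wrist"; returns a dict with "img" (384x512x3 uint8, blue, green, red), "camera_matrix" (3x3 intrinsics, pixels), "T" (4x4, takes a point from camera to world coordinates); the wrist camera has in their place "mount" (4x4, takes a point from camera to tool coordinates, whose origin is the TCP and whose axes are the flange's). Camera axes: x right, y down, z forward; pixel columns grow to the right and rows downward; lengths in m; the calibration is good to about 2 mm. A picture is of the moment at which its call begins: read the wrist's pose just before it. There is no depth.
- bot.finish_job(): hands the job in; it is judged then, once.
The state is a dict: "time_s": time; "joint_positions": joint angles; "qvel": joint speeds; "joint_efforts": joint torques, N m; "eef_pos": TCP position; "tool_rot": TCP orientation; "force": force on the tool from outside, world axes, zero at the start; "moment": the same for the moment, N m; "gripper_width": opening from 0.0 (shut) to 1.0 (fully open); "finger_force": force on a finger pad.
Only numpy, scipy, OpenCV 4.12 (cv2) and the standard library are available. Lean on these libraries where they do the work, as an engineer would, in place of code of your own. Each camera call takes 0.05 s, during which the arm holds its last target. There are 200 camera calls.

## Working session

There is one attempt and no reset: what is moved stays moved. The work goes in short steps, Python scripts to look and compute and a tool call to move; the robot and the scene stay as the last step left them, time stands still between calls to the robot, and variables do not carry over. Pictures are saved under pics/ and viewed, at most 10 in all, crops included, and the job is handed in when it is done.

Besides the shell and the picture viewer there is one more tool, called after "Emit:" in YAML: its name, and indented under it one key for each argument. apply_moves: Moves the arm, as the interface text tells. Its arguments: {"type":"object","properties":{"commands":{"type":"array","items":{"type":"array"}}},"required":["commands"]}

```bash
mkdir -p pics; python3 - <<'E'
from plant import bot, eyes
import cv2, numpy as np
s=bot.read_state(); print({k:np.round(v,3).tolist() for k,v in s.items()})
ims=[]
for n in("scene","side","wrist"):
    f=eyes.grab_frame(n); cv2.imwrite(f"pics/{n}0.png",f["img"]); np.savez(f"pics/{n}0.npz",**f)
    print(n,np.round(f["camera_matrix"],1).tolist(),np.round(f.get("T",f.get("mount")),4).tolist())
E
```

```text
{'time_s': 0.0, 'joint_positions': [-0.085, 0.131, 1.489, -0.0, 1.523, -0.085], 'qvel': [0.001, -0.0, -0.0, 0.001, -0.001, 0.001], 'joint_efforts': [-0.002, -56.94, -50.056, -0.0, 0.014, 0.0], 'eef_pos': [0.599, 0.0, 0.23], 'tool_rot': [0.707, 0.707, -0.001, -0.001], 'force': [0.086, 0.201, 0.517], 'moment': [0.025, -0.018, -0.015], 'finger_force': 0.0, 'gripper_width': 1.001}
scene [[418.7, 0.0, 264.9], [0.0, 418.7, 191.1], [0.0, 0.0, 1.0]] [[-0.7829, 0.4357, -0.4441, 1.1809], [0.6221, 0.5448, -0.5622, 0.7692], [-0.003, -0.7165, -0.6976, 1.0273], [0.0, 0.0, 0.0, 1.0]]
side [[361.2, 0.0, 251.9], [0.0, 361.2, 188.2], [0.0, 0.0, 1.0]] [[0.9086, -0.2597, 0.3271, 0.2031], [-0.4177, -0.5593, 0.7161, -0.8599], [-0.003, -0.7872, -0.6166, 0.7921], [0.0, 0.0, 0.0, 1.0]]
wrist [[279.3, 0.0, 254.6], [0.0, 279.3, 198.5], [0.0, 0.0, 1.0]] [[-0.0, -0.9638, -0.2666, 0.0666], [1.0, 0.0001, -0.0005, -0.0014], [0.0005, -0.2666, 0.9638, -0.1423], [0.0, 0.0, 0.0, 1.0]]
```

View pics/scene0.png

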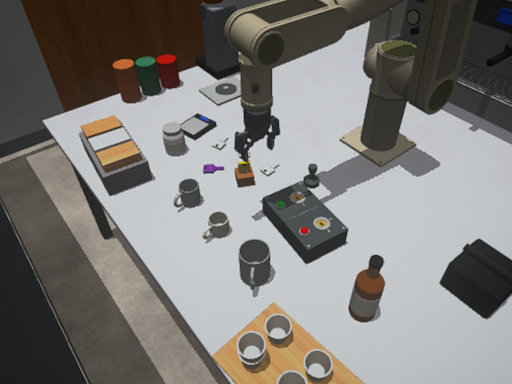

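View pics/side0.png

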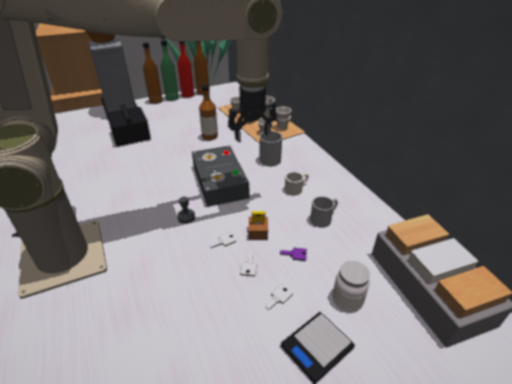

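Scene: the yellow upright key in a wooden dock is at scene (244,168) and side (259,220). The box is at scene (305,222), with its red lamp at (304,231) and green lamp at (281,205).
Candidates for the key:
- yellow, upright: side (259,216)
- purple, lying: side (294,254)
- white, lying: side (224,240), (249,266) and (280,296)

I choose the yellow one and check it in a close crop.

```bash
python3 - <<'E'
import cv2, numpy as np
a=cv2.imread("pics/scene0.png")[150:265,225:355]; b=cv2.imread("pics/side0.png")[140:245,185:285]
a=cv2.resize(a,None,fx=3.05,fy=3.05,interpolation=cv2.INTER_CUBIC); b=cv2.resize(b,None,fx=3.95,fy=3.95,interpolation=cv2.INTER_CUBIC)
h=max(a.shape[0],b.shape[0]); o=np.zeros((h,a.shape[1]+b.shape[1],3),np.uint8); o[:a.shape[0],:a.shape[1]]=a;o[:b.shape[0],a.shape[1]:]=b
print(o.shape,a.shape);cv2.imwrite("pics/m1.png",o)
E
```

```text
(415, 791, 3) (351, 396, 3)
```

View pics/m1.png

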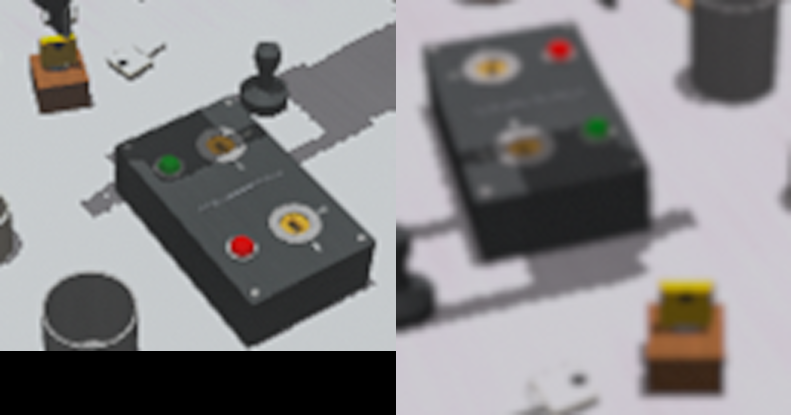

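View pics/wrist0.png

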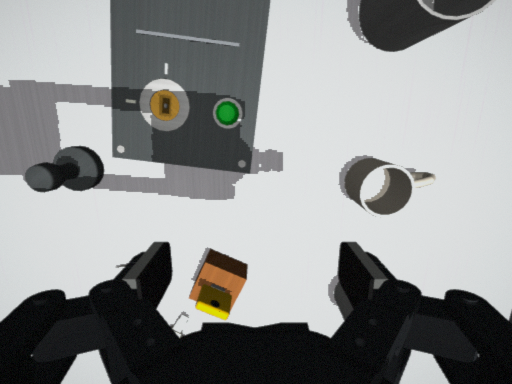

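The yellow key is confirmed: it has a black dot, a bow and stands in the wooden dock. The red lamp is at crop (241,246) in scene, next to the lock far from the dock (the left one). In the wrist view, the right lock is at (165,105), the green lamp at (228,113) and the key bow around (213,303).

```bash
cat > h.py <<'E'
import numpy as np, cv2
from scipy.spatial.transform import Rotation as R
def cam(f,pose=None):
    if "T" in f: return f["camera_matrix"],f["T"]
    P=np.eye(4);P[:3,:3]=R.from_quat(pose[1]).as_matrix();P[:3,3]=pose[0]
    return f["camera_matrix"],P@f["mount"]
def ray(c,p):
    K,T=c;d=T[:3,:3]@np.linalg.solve(K,[p[0],p[1],1]);return T[:3,3],d/np.linalg.norm(d)
def atz(c,p,z):
    o,d=ray(c,p);return o+d*(z-o[2])/d[2]
def tri(*cp):
    A=0;b=0
    for c,p in cp:
        o,d=ray(c,p);M=np.eye(3)-np.outer(d,d);A=A+M;b=b+M@o
    return np.linalg.solve(A,b)
def proj(c,X):
    K,T=c;q=np.linalg.inv(T)@np.append(X,1);q=K@q[:3];return q[:2]/q[2]
E
python3 - <<'E'
from h import *
L=lambda n:dict(np.load(f"pics/{n}0.npz"))
sc,si=cam(L("scene")),cam(L("side")); w=cam(L("wrist"),([.599,0,.23],[.707,.707,-.001,-.001]))
f=lambda v:np.round(v,4)
for n,a,b,z in(("left",(321.4,223.1),(209.6,157),.07),("right",(297.5,197.9),(217.2,177.2),.07),("red",(304,230.7),(226.3,152.7),.08),("keytop",(244,162.5),(258.4,212.7),.089)):
    print(n,f(tri((sc,a),(si,b))),f(atz(sc,a,z)),f(atz(si,b,z)))
print("wr right",f(atz(w,(165,105),.0715)),"green",f(atz(w,(228,113),.084)))
im=L("wrist")["img"]; hsv=cv2.cvtColor(im,cv2.COLOR_BGR2HSV)
for nm,lo,hi in(("yellow",(26,120,40),(34,255,255)),("wood",(4,100,40),(20,255,255))):
    m=cv2.inRange(hsv,lo,hi);m[:240]=0
    n,lab,st,ce=cv2.connectedComponentsWithStats(m)
    for i in range(1,n):
        if st[i,4]>40:
            r=cv2.minAreaRect(np.argwhere(lab==i)[:,::-1].astype(np.float32)); print(nm,st[i],r,np.round(cv2.boxPoints(r)).tolist())
# bright yellow top face
m=(im[...,2]>180)&(im[...,1]>170)&(im[...,0]<90); pts=np.argwhere(m)[:,::-1].astype(np.float32)
r=cv2.minAreaRect(pts);B=cv2.boxPoints(r);print("top",len(pts),r,[f(atz(w,b,.089)).tolist() for b in B], f(atz(w,r[0],.089)))
E
```

```text
left [0.5236 0.2132 0.0689] [0.5241 0.2139 0.07  ] [0.5233 0.2112 0.07  ]
right [0.5066 0.086  0.0672] [0.509  0.0878 0.07  ] [0.5051 0.0826 0.07  ]
red [0.5876 0.2059 0.0741] [0.592  0.2092 0.08  ] [0.5839 0.1977 0.08  ]
keytop [ 0.5479 -0.1496  0.0825] [ 0.5519 -0.1431  0.089 ] [ 0.545  -0.1563  0.089 ]
wr right [0.5052 0.0827 0.0715] green [0.5707 0.0745 0.084 ]
yellow [196 303  32  17 202] ((211.70689392089844, 310.98272705078125), (32.12529373168945, 6.127945899963379), 21.801406860351562) [[196.0, 308.0], [198.0, 302.0], [228.0, 314.0], [225.0, 320.0]]
wood [ 189  250   57   62 1632] ((219.55174255371094, 281.87933349609375), (45.30072784423828, 52.916500091552734), 23.198589324951172) [[188.0, 297.0], [209.0, 249.0], [251.0, 266.0], [230.0, 315.0]]
top 226 ((211.86207580566406, 310.8448181152344), (33.05377197265625, 6.870728015899658), 21.801406860351562) [[0.5269, -0.1459, 0.089], [0.5304, -0.1372, 0.089], [0.566, -0.1539, 0.089], [0.5627, -0.1629, 0.089]] [ 0.5464 -0.1499  0.089 ]
```

The box yaw is about -0.125 rad. The left (red) lock is at about (0.524,0.213) and the key at (0.546,-0.150), with its width along about -0.41 rad. These agree with the given sizes: locks 130 mm apart, lamp 65 mm from its lock, bow about 40 mm. I'll move over the key next.

Emit:
apply_moves:
  commands:
    - [[-3,-1.06,0.3],[0,0,0],0]
    - [[-3,-1.06,0.3],[0,0,0],0]
    - [[-3,-1.06,0.3],[0,0,0],0]
    - [[-3,-1.06,0.3],[0,0,0],0]
    - [[-3,-1.06,0.3],[0,0,0],0]

```text
time_s: 0.57
eef_pos: [0.5461, -0.1511, 0.2158]
tool_rot: [0.707, 0.707, -0.0, -0.0]
force: [0.6, -0.3, 0.3]
gripper_width: 1.002
finger_force: 0.0
```

Emit:
apply_moves:
  commands:
    - [[0,0,0],[0,0,-0.116],0]
    - [[0,0,0],[0,0,-0.116],0]
    - [[0,0,0],[0,0,-0.116],0]
    - [[0,0,0],[0,0,-0.116],0]
    - [[0,0,0],[0,0,-0.116],0]
    - [[0,0,0],[0,0,-0.116],0]
    - [[0,0,0],[0,0,-0.116],0]
    - [[0,0,0],[0,0,-0.116],0]
    - [[0,0,0],[0,0,-0.116],0]
    - [[0,0,0],[0,0,-0.116],0]

```text
time_s: 1.4
eef_pos: [0.5468, -0.1499, 0.2159]
tool_rot: [0.201, 0.98, 0.0, -0.0]
force: [-0.2, 0.4, -0.2]
gripper_width: 1.001
finger_force: 0.0
```

Emit:
apply_moves:
  commands:
    - [[0,0,0],[0,0,0],0]
    - [[0,0,0],[0,0,0],0]

```text
time_s: 1.57
eef_pos: [0.5468, -0.1499, 0.216]
tool_rot: [0.206, 0.979, 0.0, -0.0]
force: [0.6, -0.3, -0.1]
gripper_width: 0.999
finger_force: 0.0
```

```bash
python3 - <<'E'
from plant import bot, eyes
from h import *
s=bot.read_state(); pose=(s["eef_pos"],s["tool_rot"]); print(np.round(s["eef_pos"],4),R.from_quat(s["tool_rot"]).as_matrix().round(3).tolist(),np.round(s["joint_positions"],3))
fr=eyes.grab_frame("wrist"); im=fr["img"]; w=cam(fr,pose)
cv2.imwrite("pics/w1.png",im); np.savez("pics/w1.npz",pos=pose[0],q=pose[1],**fr)
m=((im[...,2]>180)&(im[...,1]>170)&(im[...,0]<90)).astype(np.uint8)
n,lab,st,ce=cv2.connectedComponentsWithStats(m)
for i in range(1,n):
    if st[i,4]>30:
        r=cv2.minAreaRect(np.argwhere(lab==i)[:,::-1].astype(np.float32)); print(st[i],r,[np.round(atz(w,b,.089),4)[:2].tolist() for b in cv2.boxPoints(r)], atz(w,r[0],.089).round(4))
E
```

```text
[ 0.5468 -0.1499  0.216 ] [[-0.915, 0.403, -0.001], [0.403, 0.915, 0.0], [0.001, -0.0, -1.0]] [-0.358  0.049  1.602  0.     1.491 -1.514]
[453  35  14  13  78] ((459.10003662109375, 41.19999313354492), (6.708203315734863, 16.099689483642578), 63.43495178222656) [[0.491, 0.0583], [0.4905, 0.0709], [0.4961, 0.0723], [0.4967, 0.0596]] [0.4936 0.0653 0.089 ]
[456  58  17  10  74] ((464.6500244140625, 62.94999694824219), (6.640782833099365, 17.076295852661133), 71.56504821777344) [[0.5091, 0.0586], [0.5105, 0.0726], [0.5163, 0.0732], [0.5149, 0.0591]] [0.5127 0.0659 0.089 ]
[250 193  10  19 163] ((254.5, 202.0), (18.0, 9.0), 90.0) [[0.5445, -0.1555], [0.5481, -0.1473], [0.5654, -0.1548], [0.5617, -0.1631]] [ 0.5549 -0.1551  0.089 ]
```

View pics/w1.png

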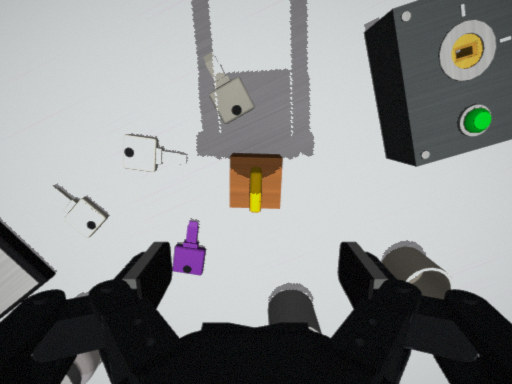

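Wrist view: the key bow spans (250-261, 167-212), upright in the image and aligned with the dock at (230-282, 153-210). Next I measure its exact centre and angle.

```bash
python3 - <<'E'
from h import *
d=dict(np.load("pics/w1.npz")); w=cam({k:d[k] for k in("camera_matrix","mount")},(d["pos"],d["q"])); im=d["img"]
hsv=cv2.cvtColor(im,cv2.COLOR_BGR2HSV)
for nm,lo,hi in(("yellow",(23,150,40),(34,255,255)),("wood",(4,90,40),(20,255,255))):
    m=cv2.inRange(hsv,lo,hi);m[:140]=0;m[225:]=0;m[:,:220]=0;m[:,295:]=0
    p=np.argwhere(m)[:,::-1].astype(np.float32);r=cv2.minAreaRect(p);B=cv2.boxPoints(r)
    z=.089 if nm=="yellow" else .042
    print(nm,r,[atz(w,b,z)[:2].round(4).tolist() for b in B],atz(w,r[0],z).round(4))
    for row in range(150,216,8):
        x=np.where(m[row])[0]
        if len(x):print(row,x.min(),x.max(),end="; ")
# predicted pixel of TCP axis at z .089 & key ends
for a in(-.021,.021):
  for h in(.089,.049): print("pred",proj(w,d["pos"]*[1,1,0]+[0,0,h]+a*R.from_quat(d["q"]).as_matrix()[:,0]).round(1))
E
```

```text
yellow ((255.5, 189.0), (44.0, 11.0), 90.0) [[0.5208, -0.1449], [0.5251, -0.1351], [0.5662, -0.1529], [0.5617, -0.1631]] [ 0.543  -0.1488  0.089 ]
174 251 261; 182 251 260; 190 251 260; 198 250 260; 206 250 260; wood ((255.5, 181.0), (54.0, 51.0), 90.0) [[0.5047, -0.1632], [0.5278, -0.1107], [0.5867, -0.1349], [0.5623, -0.1902]] [ 0.5446 -0.1494  0.042 ]
158 230 281; 166 231 281; 174 230 281; 182 230 280; 190 230 280; 198 230 279; 206 230 279; pred [256.  212.9]
pred [255.9 202. ]
pred [256.1 172. ]
pred [255.9 165.7]
```

Emit:
apply_moves:
  commands:
    - [[0,0,2.5],[0,0,0],0]
    - [[0,0,2.5],[0,0,0],0]
    - [[0,0,2.5],[0,0,0],60]
    - [[0,0,2.5],[0,0,0],60]
    - [[0,0,2.5],[0,0,0],60]
    - [[0,0,2.0],[0,0,0],60]
    - [[0,0,1.0],[0,0,0],60]
    - [[0,0,0.9],[0,0,0],60]
    - [[0,0,0],[0,0,0],60]

```text
time_s: 2.37
eef_pos: [0.546, -0.1496, 0.0507]
tool_rot: [0.205, 0.979, 0.0, -0.001]
force: [-0.1, -0.5, -1.4]
gripper_width: 0.765
finger_force: 0.0
```

Emit:
apply_moves:
  commands:
    - [[0,0,0],[0,0,0],255]
    - [[0,0,0],[0,0,0],255]
    - [[0,0,0],[0,0,0],255]
    - [[0,0,0],[0,0,0],255]
    - [[0,0,0],[0,0,0],255]
    - [[0,0,0],[0,0,0],255]
    - [[0,0,0],[0,0,0],255]
    - [[0,0,0],[0,0,0],255]

```text
time_s: 3.03
eef_pos: [0.5479, -0.1504, 0.0536]
tool_rot: [0.204, 0.979, -0.0, 0.001]
force: [-0.2, -0.5, 6.4]
gripper_width: 0.138
finger_force: 58.6
```

Emit:
apply_moves:
  commands:
    - [[0,0,-0.5],[0,0,0],255]
    - [[0,0,-0.5],[0,0,0],255]
    - [[0,0,-0.8],[0,0,0],255]
    - [[0,0,-1.0],[0,0,0],255]
    - [[0,0,-1.2],[0,0,0],255]
    - [[0,0,-2],[0,0,0],255]
    - [[0,0,-2],[0,0,0],255]
    - [[0,0,-2],[0,0,0],255]
    - [[0,0,-2],[0,0,0],255]
    - [[0,0,0],[0,0,0],255]

```text
time_s: 3.87
eef_pos: [0.5495, -0.1508, 0.1787]
tool_rot: [0.204, 0.979, -0.001, 0.004]
force: [0.8, 0.1, 0.3]
gripper_width: 0.129
finger_force: 58.4
```

Emit:
apply_moves:
  commands:
    - [[0,0,0],[0,0,0.117],255]
    - [[0,0,0],[0,0,0.117],255]
    - [[0,0,0],[0,0,0.117],255]
    - [[0,0,0],[0,0,0.117],255]
    - [[0,0,0],[0,0,0.117],255]
    - [[0,0,0],[0,0,0.117],255]
    - [[0,0,0],[0,0,0.117],255]
    - [[0,0,0],[0,0,0.117],255]
    - [[0,0,0],[0,0,0.117],255]
    - [[0,0,0],[0,0,0.117],255]

```text
time_s: 4.7
eef_pos: [0.5466, -0.1498, 0.1722]
tool_rot: [0.713, 0.702, -0.0, -0.0]
force: [0.1, 0.5, -1.4]
gripper_width: 0.135
finger_force: 58.5
```

Emit:
apply_moves:
  commands:
    - [[0,0,0],[0,0,0.117],255]
    - [[3.7,-0.88,0],[0,0,0],255]
    - [[3.7,-0.88,0],[0,0,0],255]
    - [[3.7,-0.88,0],[0,0,0],255]
    - [[3.7,-0.88,0],[0,0,0],255]
    - [[3.7,-0.88,0],[0,0,0],255]
    - [[3.7,-0.88,0],[0,0,0],255]
    - [[3.7,-0.88,0],[0,0,0],255]
    - [[3.7,-0.88,0],[0,0,0],255]
    - [[0,0,0],[0,0,0],255]

```text
time_s: 5.53
eef_pos: [0.513, 0.1586, 0.1724]
tool_rot: [0.749, 0.663, 0.001, -0.001]
force: [-0.3, -0.2, -0.1]
gripper_width: 0.134
finger_force: 58.6
```

Emit:
apply_moves:
  commands:
    - [[0,0,0],[0,0,0],255]
    - [[0,0,0],[0,0,0],255]

```text
time_s: 5.7
eef_pos: [0.5144, 0.1525, 0.1722]
tool_rot: [0.75, 0.661, -0.0, 0.0]
force: [0.3, -0.3, 0.2]
gripper_width: 0.134
finger_force: 58.6
```

```bash
python3 - <<'E'
from plant import bot, eyes
from h import *
s=bot.read_state(); pose=(s["eef_pos"],s["tool_rot"]); print(np.round(s["eef_pos"],4),R.from_quat(s["tool_rot"]).as_matrix().round(4).tolist(),np.round(s["joint_positions"],3))
fr=eyes.grab_frame("wrist"); im=fr["img"]; w=cam(fr,pose)
cv2.imwrite("pics/w2.png",im); np.savez("pics/w2.npz",pos=pose[0],q=pose[1],**fr)
for X in((.524,.213,.07),(.507,.084,.07)):print(proj(w,X).round(1))
E
```

```text
[0.5144 0.1525 0.1722] [[0.1255, 0.9921, -0.0004], [0.9921, -0.1255, -0.0005], [-0.0006, -0.0003, -1.0]] [ 0.193 -0.005  1.738 -0.     1.409  0.319]
[258.6 127.5]
[257.4 265.4]
```

View pics/w2.png

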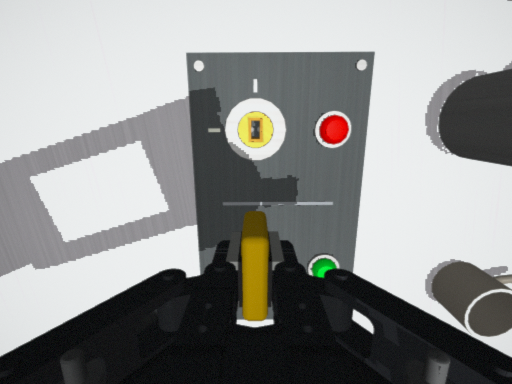

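The red lamp is at (334,129), beside the lock at (256,129), whose keyway runs vertically in the image. The held key bow spans (245-268, 212-320) and looks aligned. I'll measure sub-pixel.

```bash
python3 - <<'E'
from h import *
d=dict(np.load("pics/w2.npz")); w=cam({k:d[k] for k in("camera_matrix","mount")},(d["pos"],d["q"])); im=d["img"]
Rm=R.from_quat(d["q"]).as_matrix(); T=lambda X:((X-d["pos"])@Rm*1000).round(1)
g=cv2.cvtColor(im,cv2.COLOR_BGR2GRAY);hsv=cv2.cvtColor(im,cv2.COLOR_BGR2HSV)
def blob(m,x0,x1,y0,y1):
    q=np.zeros_like(m);q[y0:y1,x0:x1]=m[y0:y1,x0:x1]
    c=max(cv2.findContours(q,cv2.RETR_EXTERNAL,cv2.CHAIN_APPROX_NONE)[0],key=cv2.contourArea);return c
c=blob((g>150).astype(np.uint8)*255,222,292,92,165);e=cv2.fitEllipse(c);X=atz(w,e[0],.0725);print("bezel",e,X.round(4),T(X))
y=cv2.inRange(hsv,(15,120,60),(40,255,255));c=blob(y,230,285,105,152);e=cv2.fitEllipse(c);X=atz(w,e[0],.07);print("brass",e,X.round(4),T(X))
print(g[116:143,246:268])
# keyway dark; red lamp
r=cv2.inRange(hsv,(0,150,60),(6,255,255));c=blob(r,310,365,100,160);e=cv2.fitEllipse(c);X=atz(w,e[0],.082);print("lamp",e,X.round(4),T(X))
# line at row~204
m=(g[198:210,224:252]>100);rows=[ (198+np.average(np.arange(12),weights=g[198:210,x].astype(float)**3)) for x in list(range(228,250))+list(range(300,330))]
xs=list(range(228,250))+list(range(300,330));print("line slope",np.polyfit(xs,rows,1))
ed=[np.argmax(np.diff(-g[40:70,x].astype(int))) +40 for x in range(205,355)];print("box back edge slope",np.polyfit(range(205,355),ed,1))
# held key
k=cv2.inRange(hsv,(18,120,30),(36,255,255));k[:205]=0;
for row in range(214,322,8):
    x=np.where(k[row,235:280])[0];print(row,235+x.min() if len(x) else None,235+x.max() if len(x) else None,end="; ")
for a in(-21,21):
  for b in (-6,6):
    for h in(-38,-20): print("pred",(a,b,h),proj(w,d["pos"]+Rm@np.array([a,b,h])/1000).round(1))
E
```

```text
bezel ((255.6848907470703, 127.83099365234375), (58.00228500366211, 61.67043685913086), 140.52796936035156) [0.5215 0.2131 0.0725] [61.1 -0.5 99.7]
brass ((255.12094116210938, 129.20654296875), (33.61388397216797, 34.51497268676758), 178.64834594726562) [0.5209 0.212  0.07  ] [ 59.9  -1.  102.2]
[[217 212 208 207 208 210 209 209 208 208 207 207 211 214 212 212 210 208
  210 212 211 180]
 [218 204 195 198 199 202 202 202 203 202 200 201 202 201 200 200 208 215
  216 216 213 170]
 [220 205 180 177 178 180 179 182 182 184 182 183 181 178 145 140 184 215
  216 216 215 213]
 [221 206 182 176 178 174 176 178 179 179 177 177 174 171 164 166 178 211
  220 218 216 214]
 [221 211 186 180 178 149 145 143 136 132 135 134 133 140 162 172 187 214
  217 219 218 217]
 [219 210 188 180 179 129 113 109  84  76  76  74  77  99 154 171 189 212
  218 217 219 219]
 [218 209 187 181 179 123 109 104  77  65  61  61  62  88 156 173 190 214
  216 217 217 218]
 [218 212 187 179 178 124 109 105  99  73  65  59  62  87 154 172 189 211
  217 217 218 217]
 [217 211 188 177 177 124 108 108 105  74  61  59  63  90 1
[... 1702 characters left out ...]
 188]]
lamp ((333.5829162597656, 129.16033935546875), (26.557044982910156, 28.676698684692383), 44.661964416503906) [0.5838 0.2044 0.082 ] [60.3 62.4 90.2]
line slope [-1.77677998e-03  2.03798099e+02]
box back edge slope [-3.38503934e-03  5.20394518e+01]
214 245 264; 222 243 265; 230 242 266; 238 241 268; 246 241 269; 254 240 269; 262 241 268; 270 241 268; 278 242 268; 286 242 268; 294 242 267; 302 242 267; 310 242 267; 318 244 265; pred (-21, -6, -38) [244.2 325.8]
pred (-21, -6, -20) [245.5 300.7]
pred (-21, 6, -38) [271.2 325.9]
pred (-21, 6, -20) [269.2 300.7]
pred (21, -6, -38) [243.1 238.1]
pred (21, -6, -20) [244.7 222.5]
pred (21, 6, -38) [272.9 238.1]
pred (21, 6, -20) [270.4 222.5]
```

The lock mouth sits at about (+59.7, -1.0) mm in tool x, y. In the same view the key appears at about (+2.2, -1.4) mm, so the net shift is about (5.75, 0.04) cm. The angle is already aligned. I'll hover just above the mouth and check from the outer cameras.

Emit:
apply_moves:
  commands:
    - [[1.9,0.02,0],[0,0,0],255]
    - [[1.9,0.02,0],[0,0,0],255]
    - [[1.95,0,0],[0,0,0],255]
    - [[0,0,1.5],[0,0,0],255]
    - [[0,0,1.5],[0,0,0],255]
    - [[0,0,1.5],[0,0,0],255]
    - [[0,0,0.7],[0,0,0],255]
    - [[0,0,0],[0,0,0],255]
    - [[0,0,0],[0,0,0],255]

```text
time_s: 6.5
eef_pos: [0.5224, 0.2085, 0.1203]
tool_rot: [0.751, 0.66, -0.0, -0.0]
force: [0.2, -1.2, -0.7]
gripper_width: 0.132
finger_force: 58.6
```

```bash
python3 - <<'E'
from plant import bot, eyes
from h import *
s=bot.read_state(); print(np.round(s["eef_pos"],4),s["tool_rot"].round(4) if hasattr(s["tool_rot"],"round") else s["tool_rot"])
o=[]
for n in("scene","side","wrist"):
    fr=eyes.grab_frame(n); cv2.imwrite(f"pics/{n}3.png",fr["img"]); np.savez(f"pics/{n}3.npz",pos=s["eef_pos"],q=s["tool_rot"],**fr)
    c=cam(fr,(s["eef_pos"],s["tool_rot"]))
    im=fr["img"]
    if n=="wrist": 
        crop=im[160:360,180:340]; k=2
    else:
        u,v=proj(c,(.522,.2125,.09)).astype(int); print(n,u,v,proj(c,(.522,.2125,.07))); crop=im[v-38:v+38,u-32:u+32]; k=5
    o.append(cv2.resize(crop,None,fx=k,fy=k,interpolation=cv2.INTER_CUBIC)[:380])
h=min(i.shape[0] for i in o[:2]); o=[i[:h] for i in o[:2]]; cv2.imwrite("pics/m3.png",np.hstack(o)); print(np.hstack(o).shape)
E
```

```text
[0.5224 0.2085 0.1203] [ 7.511e-01  6.602e-01 -4.000e-04 -1.000e-04]
scene 322 218 [321.58787161 222.50120013]
side 208 152 [209.13604475 156.90629489]
(380, 640, 3)
```

View pics/m3.png

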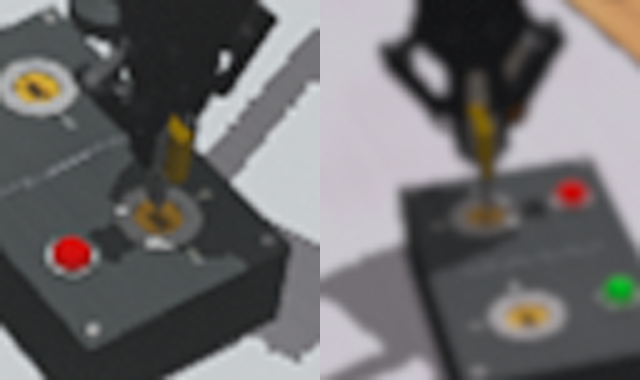

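Both views show the blade tip right above the keyway (scene crop (158,203) over (158,215), side crop (485,205) over (485,215)), at the red-lamp lock. I'll descend gently.

Emit:
apply_moves:
  commands:
    - [[0,0,0.4],[0,0,0],255]
    - [[0,0,0.4],[0,0,0],255]
    - [[0,0,0.3],[0,0,0],255]
    - [[0,0,0.2],[0,0,0],255]
    - [[0,0,0.2],[0,0,0],255]
    - [[0,0,0],[0,0,0],255]

```text
time_s: 7.15
eef_pos: [0.5226, 0.2106, 0.1052]
tool_rot: [0.75, 0.661, 0.001, -0.0]
force: [2.5, 5.8, -0.0]
gripper_width: 0.134
finger_force: 58.9
```

Emit:
apply_moves:
  commands:
    - [[0,0,0.2],[0,0,0],255]
    - [[0,0,0.2],[0,0,0],255]
    - [[0,0,0],[0,0,0],255]

```text
time_s: 7.4
eef_pos: [0.5225, 0.211, 0.1016]
tool_rot: [0.75, 0.661, 0.001, -0.001]
force: [2.6, 9.4, -5.5]
gripper_width: 0.13
finger_force: 58.4
```

The chamfer pushes the key towards +y by about 2 mm, so I recentre there and go on.

Emit:
apply_moves:
  commands:
    - [[0.1,0.03,0],[0,0,0],255]
    - [[0.12,0.03,0],[0,0,0],255]
    - [[0,0,0],[0,0,0],255]
    - [[0,0,0],[0,0,0],255]

```text
time_s: 7.73
eef_pos: [0.5227, 0.2118, 0.1007]
tool_rot: [0.75, 0.661, -0.0, -0.0]
force: [0.4, 3.8, -2.4]
gripper_width: 0.137
finger_force: 58.9
```

Emit:
apply_moves:
  commands:
    - [[0,0,0.2],[0,0,0],255]
    - [[0,0,0.2],[0,0,0],255]
    - [[0,0,0],[0,0,0],255]

```text
time_s: 7.98
eef_pos: [0.523, 0.2118, 0.0971]
tool_rot: [0.751, 0.661, -0.0, -0.0]
force: [-2.2, 4.6, 0.1]
gripper_width: 0.134
finger_force: 59.4
```

Emit:
apply_moves:
  commands:
    - [[0.1,-0.03,0],[0,0,0],255]
    - [[0,0,0.2],[0,0,0.03],255]
    - [[0,0,0.15],[0,0,-0.06],255]
    - [[0,0,0.15],[0,0,0.06],255]
    - [[0,0,0],[0,0,-0.03],255]

```text
time_s: 8.4
eef_pos: [0.5231, 0.2123, 0.0927]
tool_rot: [0.752, 0.659, -0.0, 0.0]
force: [-2.5, 1.3, 4.0]
gripper_width: 0.131
finger_force: 59.9
```

Emit:
apply_moves:
  commands:
    - [[0,0,0.2],[0,0,0.03],255]
    - [[0,0,0.15],[0,0,-0.06],255]
    - [[0,0,0.15],[0,0,0.06],255]
    - [[0,0,0],[0,0,-0.03],255]

```text
time_s: 8.73
eef_pos: [0.5232, 0.2127, 0.0884]
tool_rot: [0.752, 0.659, 0.0, 0.0]
force: [-3.9, 2.8, 5.3]
gripper_width: 0.129
finger_force: 60.3
```

Emit:
apply_moves:
  commands:
    - [[0.05,-0.06,0.15],[0,0,0.03],255]
    - [[0,0,0.15],[0,0,-0.06],255]
    - [[0,0,0.15],[0,0,0.06],255]
    - [[0,0,0],[0,0,-0.03],255]

```text
time_s: 9.07
eef_pos: [0.5231, 0.2131, 0.0839]
tool_rot: [0.752, 0.659, 0.0, 0.0]
force: [-1.4, 1.7, 1.6]
gripper_width: 0.131
finger_force: 59.7
```

Emit:
apply_moves:
  commands:
    - [[0,0,0.2],[0,0,0.03],255]
    - [[0,0,0.15],[0,0,-0.06],255]
    - [[0,0,0.15],[0,0,0.06],255]
    - [[0,0,0],[0,0,-0.03],255]
    - [[0,0,0],[0,0,0],255]

```text
time_s: 9.48
eef_pos: [0.5234, 0.2132, 0.0812]
tool_rot: [0.75, 0.661, 0.001, 0.001]
force: [-12.7, -1.3, 25.3]
gripper_width: 0.129
finger_force: 63.2
```

Emit:
apply_moves:
  commands:
    - [[0,-0.1,0.1],[0,0,0.04],255]
    - [[0,0,0.1],[0,0,-0.08],255]
    - [[0,0,0],[0,0,0.08],255]
    - [[0,0,0],[0,0,-0.04],255]
    - [[0,0,0],[0,0,0],255]

```text
time_s: 9.9
eef_pos: [0.5233, 0.2133, 0.0811]
tool_rot: [0.75, 0.661, 0.001, 0.001]
force: [-15.2, -4.4, 36.5]
gripper_width: 0.134
finger_force: 64.8
```

It has met a firm stop at about the expected home height (TCP about 0.080 m). I'll check for slip of the key in the fingers.

```bash
python3 - <<'E'
from plant import bot, eyes
from h import *
s=bot.read_state(); print({k:np.round(s[k],4).tolist() for k in("eef_pos","tool_rot","force","moment","joint_positions")})
f=eyes.grab_frame("wrist"); np.savez("pics/w4.npz",pos=s["eef_pos"],q=s["tool_rot"],**f)
out=[]
for n in("w2","wrist3","w4"):
    im=np.load(f"pics/{n}.npz")["img"];k=cv2.inRange(cv2.cvtColor(im,cv2.COLOR_BGR2HSV),(18,120,30),(36,255,255));k[:195]=0;k[:,:225]=0;k[:,290:]=0
    p=np.argwhere(k);q=p[(p[:,1]>246)&(p[:,1]<262)]
    print(n,p.min(0),p.max(0),[(r,np.where(k[r])[0].min(),np.where(k[r])[0].max()) for r in range(216,322,15) if k[r].any()])
    out.append(cv2.resize(im[195:335,215:300],None,fx=3,fy=3))
cv2.imwrite("pics/m4.png",np.hstack(out))
E
```

```text
{'eef_pos': [0.5233, 0.2133, 0.0811], 'tool_rot': [0.75, 0.6615, 0.0014, 0.0012], 'force': [-15.1739, -4.4292, 36.4751], 'moment': [-0.7796, 2.9936, -0.0136], 'joint_positions': [0.2971, 0.1567, 1.7425, -0.0012, 1.2388, 0.4227]}
w2 [211 240] [320 269] [(216, np.int64(244), np.int64(265)), (231, np.int64(242), np.int64(267)), (246, np.int64(241), np.int64(269)), (261, np.int64(241), np.int64(268)), (276, np.int64(242), np.int64(268)), (291, np.int64(242), np.int64(267)), (306, np.int64(242), np.int64(267))]
wrist3 [195 233] [320 273] [(216, np.int64(233), np.int64(272)), (231, np.int64(243), np.int64(267)), (246, np.int64(241), np.int64(269)), (261, np.int64(241), np.int64(268)), (276, np.int64(242), np.int64(267)), (291, np.int64(242), np.int64(267)), (306, np.int64(242), np.int64(267))]
w4 [212 228] [320 275] [(216, np.int64(245), np.int64(264)), (231, np.int64(231), np.int64(275)), (246, np.int64(240), np.int64(269)), (261, np.int64(241), np.int64(268)), (276, np.int64(242), np.int64(267)), (291, np.int64(242), np.int64(267)), (306, np.int64(242), np.int64(267))]
```

View pics/m4.png

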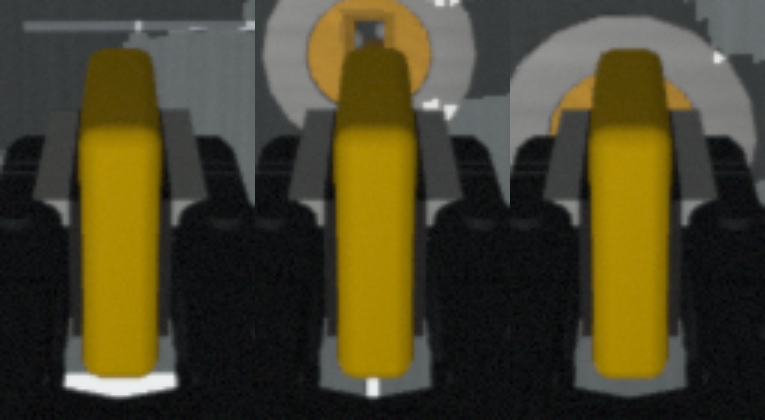

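The key has not slipped in the fingers, so the tip is about 29 mm deep and home. I'll ease the push a little and start turning clockwise (+tool z), watching the forces.

Emit:
apply_moves:
  commands:
    - [[0,-0.05,-0.1],[0,0,0],255]
    - [[0,0,0],[0,0,0],255]
    - [[0,0,0],[0,0,0.08],255]
    - [[0,0,0],[0,0,0.08],255]
    - [[0,0,0],[0,0,0.08],255]
    - [[0,0,0],[0,0,0.08],255]
    - [[0,0,0],[0,0,0],255]

```text
time_s: 10.53
eef_pos: [0.5233, 0.2131, 0.0811]
tool_rot: [0.848, 0.531, 0.002, 0.001]
force: [-8.2, -4.1, 27.2]
gripper_width: 0.131
finger_force: 63.5
```

Emit:
apply_moves:
  commands:
    - [[0,0,0],[0,0,0.08],255]
    - [[0,0,0],[0,0,0.08],255]
    - [[0,0,0],[0,0,0.08],255]
    - [[0,0,0],[0,0,0.08],255]
    - [[0,0,0],[0,0,0],255]

```text
time_s: 10.95
eef_pos: [0.5234, 0.2128, 0.0811]
tool_rot: [0.921, 0.389, 0.002, 0.001]
force: [-8.0, -5.9, 26.6]
gripper_width: 0.134
finger_force: 63.5
```

```bash
python3 - <<'E'
from plant import bot
from h import *
s=bot.read_state(); print({k:np.round(s[k],4).tolist() for k in("eef_pos","tool_rot","force","moment","joint_positions")}); r=R.from_quat(s["tool_rot"]).as_matrix(); print(np.arctan2(r[1,1],r[0,1]), (r.T@s["force"]).round(1))
E
```

```text
{'eef_pos': [0.5234, 0.2128, 0.0811], 'tool_rot': [0.9214, 0.3887, 0.0021, 0.0013], 'force': [-8.0241, -5.891, 26.5774], 'moment': [-0.9011, 1.6417, 0.051], 'joint_positions': [0.2969, 0.1556, 1.7436, -0.0023, 1.2379, 1.0699]}
-0.7723259652095216 [ -9.7  -1.5 -26.6]
```

Emit:
apply_moves:
  commands:
    - [[-0.05,0,0],[0,0,0.08],255]
    - [[-0.05,0,0],[0,0,0.08],255]
    - [[0,0,0],[0,0,0.08],255]
    - [[0,0,0],[0,0,0.08],255]
    - [[0,0,0],[0,0,0.08],255]
    - [[0,0,0],[0,0,0],255]

```text
time_s: 11.45
eef_pos: [0.5233, 0.2124, 0.0812]
tool_rot: [0.98, 0.198, 0.003, 0.001]
force: [-5.7, -3.2, 24.6]
gripper_width: 0.131
finger_force: 63.1
```

Emit:
apply_moves:
  commands:
    - [[0,0,0],[0,0,0.08],255]
    - [[0,0,0],[0,0,0.08],255]
    - [[0,0,0],[0,0,0.08],255]
    - [[0,0,0],[0,0,0.08],255]
    - [[0,0,0],[0,0,0.08],255]
    - [[0,0,0],[0,0,0],255]

```text
time_s: 11.95
eef_pos: [0.5231, 0.2121, 0.0812]
tool_rot: [1.0, -0.001, 0.003, 0.0]
force: [-6.0, -5.8, 25.6]
gripper_width: 0.134
finger_force: 63.2
```

```bash
python3 - <<'E'
from plant import bot
from h import *
s=bot.read_state(); print({k:np.round(s[k],4).tolist() for k in("eef_pos","force","moment","joint_positions")}); r=R.from_quat(s["tool_rot"]).as_matrix(); print(np.arctan2(r[1,1],r[0,1]), (r.T@s["force"]).round(1))
E
```

```text
{'eef_pos': [0.5231, 0.2121, 0.0812], 'force': [-5.9588, -5.778, 25.6238], 'moment': [-0.8977, 1.2714, 0.1373], 'joint_positions': [0.2959, 0.1534, 1.746, -0.0025, 1.2368, 1.8691]}
-1.5723854001710524 [ -5.8   5.8 -25.7]
```

Emit:
apply_moves:
  commands:
    - [[0,0,0],[0,0,0.06],255]
    - [[0,0,0],[0,0,0.06],255]
    - [[0,0,0],[0,0,0.05],255]
    - [[0,0,0],[0,0,0],255]
    - [[0,0,0],[0,0,0],255]
    - [[0,0,0],[0,0,0],255]

```text
time_s: 12.45
eef_pos: [0.5233, 0.2122, 0.0812]
tool_rot: [0.997, -0.083, 0.003, -0.0]
force: [-5.4, -3.2, 25.3]
gripper_width: 0.127
finger_force: 63.1
```

```bash
python3 - <<'E'
from plant import bot,eyes
from h import *
s=bot.read_state(); print({k:np.round(s[k],4).tolist() for k in("eef_pos","force","moment","joint_positions","finger_force")}); r=R.from_quat(s["tool_rot"]).as_matrix(); print(np.arctan2(r[1,1],r[0,1]), (r.T@s["force"]).round(1))
a=eyes.grab_frame("scene")["img"];b=eyes.grab_frame("side")["img"];w=eyes.grab_frame("wrist")["img"]
z=lambda i,k:cv2.resize(i,None,fx=k,fy=k,interpolation=cv2.INTER_CUBIC)
cv2.imwrite("pics/m5.png",np.hstack([z(a[175:265,285:355],4),z(b[120:210,175:245],4),z(w[195:335,195:309],18/7)[:360,:230]]))
E
```

```text
{'eef_pos': [0.5233, 0.2122, 0.0812], 'force': [-5.4104, -3.2132, 25.3343], 'moment': [-0.8775, 1.1203, 0.1485], 'joint_positions': [0.2959, 0.1534, 1.7459, -0.0024, 1.2365, 2.0339], 'finger_force': 63.1164}
-1.7371520355468602 [ -4.6   4.  -25.4]
```

View pics/m5.png

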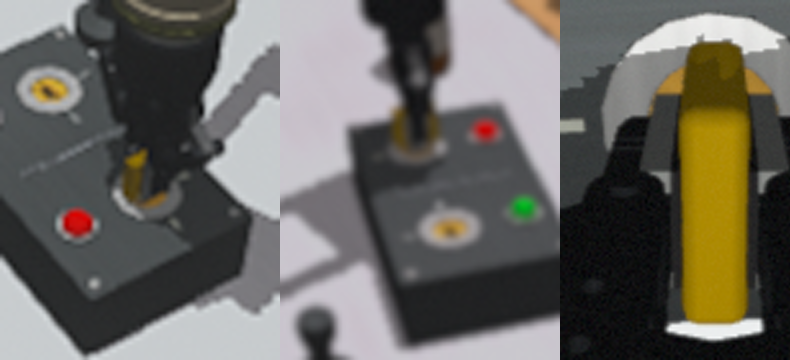

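The key is turned 1.61 rad and home in the lock next to the red lamp, with no slip in the fingers. The torque of 0.15 N m matches the spring at the stop, and the green-lamp lock is at rest.

```bash
python3 -c "
from plant import bot
print(bot.finish_job())"
```

```text
the job is handed in; nothing more can be done
None
```

I handed the job in with the service key still gripped, fully home in the left (red-lamp) lock and held turned about 1.6 rad clockwise; the green-lamp lock was not touched, and the hand-in gave no verdict.

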